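# Shut and bolt the press mould

### The arm

A 6-joint arm with a two-finger parallel gripper is mounted at the origin on the work surface. World frame = base frame: x ahead of the robot, y to its left, z up, the work surface at z = 0. Lengths are in m, angles in rad, forces in N, time in s.
With the tool pointing down it reaches from about 0.35 to 0.975 m from the base axis. Payload 4.9 kg.
Tool frame: the origin (TCP) lies at the very end of the fingers, on their centre line; the grasp point (between the pads) lies ctrl.grip_point_offset behind it (ctrl.grip_point_offset is the distance from the TCP to the grasp point, in m); z points along the fingers, y is the direction in which the jaws open and shut (so a half turn about z gives the same grasp; the last joint's range is limited). The gripper opens to 85 mm and grips with 20 to 120 N. Pads are 22 mm wide; open, the fingers measure 114 mm over their backs; the gripper's body (76 mm by 85 mm) begins 54 mm behind the grasp point. The pads swing forward as they close: fully open they stand 13 mm farther back than shut.
Start: joints at [-1.362, 0.053, 1.613, -0, 1.476, -0.119], TCP at [0.201, -0.592, 0.231] pointing down, gripper open.
Joint ranges: [-3.01, 3.01], [-1.01, 2.22], [0.06, 2.58], [-1.02, 4.17], [0.09, 2.62], [-3.14, 3.14]. Speed limits (rad/s): [2.57, 2.57, 3.14, 3.14, 3.14, 3.14].

### API

Orientations are given as a rotation vector (axis times angle).
In Python, from station import ctrl gives the robot as it stands. The module is installed in compiled form; this text tells all that it offers.
- The arm moves only by the shell command python3 -m creep 'ROWS' [FORCE]. ROWS is JSON, a list of rows, each a list of 5 numbers: the closure in counts, from 0 (fully open) to 255 (shut), then the shift along the tool's x, y, z in mm, then the turn about the tool's z in rad. A call has 1 to 12 rows; each row is the pose to reach, as a shift and turn from the pose commanded when the call began, along the tool's axes at that moment; what a row does not reach only later rows make up. A row lasts 1/12 s, in which the tool goes at most 41.7 mm and 7.16 degrees, less where a joint would pass 70% of its speed; a pose out of reach is approached as far as the arm can. A call with a gripper value outside its range is refused whole. The fingers move at their own pace and stop on an object; FORCE is the grip in N (left out, the last holds). Time passes only in rows, so rows that repeat a pose let the fingers close. It gives the time, the measured TCP pose, the force and the opening at its end, in the units of the state.
- ctrl.get_obs(): the state, without advancing time (a new reading comes with each control period).
- ctrl.get_image(name): name is "side" or "top"; returns the picture (420x560x3 uint8, red, green, blue); there is no depth.
- ctrl.calibration(name): a dict with "fx", "fy", "cx", "cy" (pixels), "R" (3x3) and "t" (3): a world point X has camera coordinates R X + t. Camera axes: x right, y down, z forward; pixel columns grow to the right and rows downward; lengths in m; the calibration is good to about 2 mm. A picture is of the moment at which its call begins. calibration takes no time and is no camera call.
- ctrl.finish_job(): hands the job in, once; it reports no verdict.
Trained networks look in the newest picture that a camera, given by its name, has taken for a name from the list of things; names that differ only in an ending like _2 or _b are one class to them, and where a whole thing is asked for, a point or a joint stands for the part that bears it (a point fixed in the world has none). Each returns a list of dicts, best first, with "conf" (0 to 1); they miss things now and then, are a little off and sometimes report something else, mostly with a low value. They report only what shows in the picture. A call takes as long as a camera call. They do not tell look-alikes from the thing itself.
- ctrl.boxes_of(camera, label): "rect" ([left, top, width, height] in pixels, round what is visible of it).
- ctrl.outline_of(camera, label): "mask" (420x560 bool, what is visible of it) and "rect" ([left, top, width, height] in pixels, round what is visible of it).
The state is a dict: "t": time; "q": joint angles; "dq": joint speeds; "effort": joint torques, N m; "tool_pos": TCP position; "tool_rot": TCP orientation; "contact_force": force on the tool from outside, world axes, zero at the start; "wrist_torque": the same for the moment, N m; "opening": finger opening in m.
Only numpy, scipy, OpenCV 4.12 (cv2) and the standard library are available. Lean on these libraries where they do the work, as an engineer would, in place of code of your own. Each camera call takes 0.05 s, during which the arm holds its last target. There are 200 camera calls.

### The job

Shut the lid of the hinged plaster press mould, then set the loose steel bolt down, knob up, in the two open saddles on the lid with its nose towards the keeper but still outside it, and let go of it. Take it again and slide it along the saddles until its nose is fully home against the back of the keeper. Leave the pots, brushes and other small things around it where they are.

Things in the scene. Friction and masses are not known exactly. Their poses are not given: they have to be found in the camera images.
- mould: press mould fixed to the table, left or right of the bolt: plywood case 170 mm (its x) by 200 (its y) by 60 high round a plaster block; origin under the centre of the case, z up. Lid hinged along the far (+x) top edge. On the +y side stands the steel keeper, a post 46 mm wide (x), y = 95 to 158 mm, about 120 mm high
- lid (a joint): lid angle in rad: 0 shut (flat, top 80 mm above the table), grows as the front edge lifts; starts ajar at 0.5 to 1. The stiff hinge keeps it where it is left; about 5 N down near the front edge closes it. Plywood 170 mm (x) by 196 (y) by 18, with two steel saddles on top
- lid_hinge (a point): middle of the lid's hinge axis (which is the mould's y axis direction), in line with the lid's underside, fixed at mould (85, 0, 62) mm
- lid_press (a point): point on the lid's top face between the two saddles, 130 mm from the hinge axis towards the front edge and 18 mm above the underside, a good place to push the lid down; moves and tilts with the lid (at mould (-45, 2.5, 80) mm when shut)
- track (a point): middle of the track at slot-floor height with the lid shut, mould (-45, 0, 90) mm, axes as the mould. Track along y: two open-topped saddles, each 35 mm long (y = -60 to -25 and 30 to 65 mm), slot 20 mm wide, walls 17 mm high with flared tops, 40 mm wide outside; 55 mm free between them, slot floor 10 mm above the lid's top
- keeper (a point): centre of the keeper's back stop, mould (-45, 150, 99) mm, axes as the mould: the bolt's nose tip ends here when fully home. The keeper is a slot along y, 24 mm wide, floor at z = 88.5, mouth at y = 108 with flared lips from y = 95, a strap (underside z = 111) over its first 20 mm, open above behind that
- bolt: loose steel bolt 190 mm long: bar 16 mm wide, 18 high, tapered round nose over the last 25 mm at +x, upright knob near the other end; origin at the middle of its underside, x to the nose, z up; about 0.28 kg, balances 10 mm behind the origin. Laid in the saddles with x along the mould's +y, origin at mould y = -5 to -20 mm, its nose is clear of the keeper
- bolt_nose (a point): tip of the bolt's nose, 95 mm ahead of the bolt's origin, 9 mm above its underside
- bolt_knob (a point): middle of the knob's round head (26 mm diameter, 22 mm high, on a 12 mm stem), 83 mm behind the bolt's origin, 43 mm above the bolt's underside
- mug: bystander: unglazed mug, 76 mm wide, 85 mm high, standing behind the mould; origin under its centre
- brush: bystander: brush, about 160 mm long, lying about 100 mm beside the bolt; origin under it
- brush_b: bystander: dark-handled brush, about 160 mm long, lying on the near side; origin under it
- bowl: bystander: terracotta bowl, 120 mm wide, 55 mm high, far left; origin under its centre
- rib: bystander: flat wooden rib 50 x 90 x 7 mm, near right; origin under its centre
- cup: bystander: grey cup, 72 mm wide, 80 mm high, near left; origin under its centre
Not all that is in view belongs to the job. What is shaped like the bolt but blue or pink is not meant.

How it is judged:
By the outcome, as a careful person would: the job done as asked, in the order asked, and still so for the second after the job is handed in, with the robot touching nothing.
It also fails if it takes over 54 s, if anything falls off the work surface, if the arm or the gripper's body presses on something with over 40 N, if the wrist force passes 120 N, or if a joint passes its speed limit or range.

## Working session

There is one attempt and no reset: what is moved stays moved. The work goes in short steps, Python scripts to look and compute and a shell command to move; the robot and the scene stay as the last step left them, time stands still between calls to the robot, and variables do not carry over. Pictures are saved under pics/ and viewed, about 8 in all and at most 12, crops included, and the job is handed in when it is done.

```bash
mkdir -p pics; python3 - <<'E'
from station import ctrl
import cv2,numpy as np
for n in("side","top"):
    im=ctrl.get_image(n);cv2.imwrite(f"pics/{n}0.png",im[:,:,::-1])
    c=ctrl.calibration(n);print(n,c['fx'],c['cx'],c['cy'],np.round(c['R'],3).tolist(),np.round(c['t'],3), "cam",np.round(-np.array(c['R']).T@c['t'],3))
    for l in("bolt","bolt_knob","bolt_nose","mould","lid","keeper"):
        try:print(l,[(np.round(d['rect']).tolist(),round(d['conf'],2)) for d in ctrl.boxes_of(n,l)])
        except Exception as e:print(l,e)
o=ctrl.get_obs();print(o,ctrl.grip_point_offset)
E
```

```text
side 424.9752433194376 273.637551546251 211.16072384039057 [[-0.983, -0.182, 0.003], [-0.115, 0.609, -0.785], [0.141, -0.772, -0.62]] [0.519 0.122 1.123] cam [0.366 0.887 0.79 ]
bolt [([116.0, 252.0, 31.0, 59.0], 0.97), ([242.0, 246.0, 20.0, 68.0], 0.92), ([327.0, 379.0, 106.0, 23.0], 0.8), ([202.0, 267.0, 22.0, 49.0], 0.73)]
bolt_knob [([120.0, 252.0, 27.0, 62.0], 0.79), ([324.0, 378.0, 112.0, 25.0], 0.73)]
bolt_nose [([230.0, 122.0, 40.0, 74.0], 0.73), ([148.0, 320.0, 58.0, 51.0], 0.58), ([116.0, 253.0, 36.0, 59.0], 0.57), ([244.0, 241.0, 17.0, 68.0], 0.56)]
mould [([230.0, 119.0, 62.0, 104.0], 0.89)]
lid [([229.0, 123.0, 36.0, 71.0], 0.58)]
keeper [([228.0, 122.0, 68.0, 102.0], 0.75)]
top 488.1240441035261 280.84767356997446 210.80398892415266 [[-0.029, -1.0, 0.007], [-0.989, 0.027, -0.143], [0.142, -0.012, -0.99]] [0.017 0.552 1.62 ] cam [0.316 0.02  1.682]
bolt [([202.0, 201.0, 47.0, 31.0], 0.65), ([182.0, 132.0, 54.0, 10.0], 0.54)]
bolt_knob [([149.0, 276.0, 12.0, 61.0], 0.91), ([203.0, 201.0, 48.0, 26.0], 0.62), ([180.0, 132.0, 54.0, 14.0], 0.53)]
bolt_nose [([185.0, 135.0, 54
[... 237 characters left out ...]
.0, 68.0], 0.83)]
{'t': 0.7, 'q': array([-1.36199921e+00,  5.26543041e-02,  1.61285203e+00,  1.20480416e-05,
        1.47595640e+00, -1.18989109e-01]), 'dq': array([-9.73526506e-04, -9.68783867e-04,  7.93225178e-05, -1.85612881e-03,
        1.28650127e-03, -9.60125511e-04]), 'effort': array([-3.58026500e-04, -3.93550086e+01, -3.70376551e+01, -1.86637017e-04,
        3.94810204e-04,  8.98563144e-06]), 'tool_pos': array([ 0.20123053, -0.59173435,  0.23136063]), 'tool_rot': array([3.09936670e+00, 5.12560581e-01, 2.79808335e-05]), 'contact_force': array([-0.74610694, -0.28814352,  0.41515888]), 'wrist_torque': array([ 0.03946254,  0.03566892, -0.03817739]), 'opening': 0.08501828024065175} 0.0187
```

View pics/top0.png

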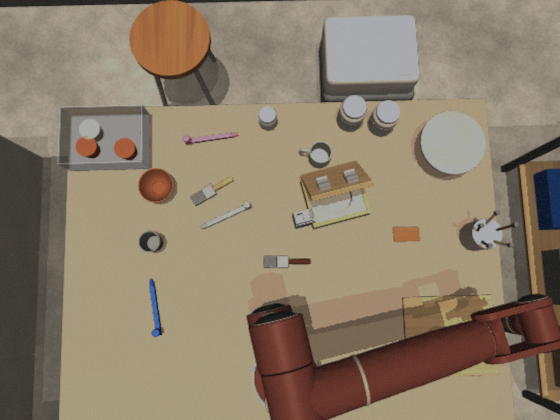

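View pics/side0.png

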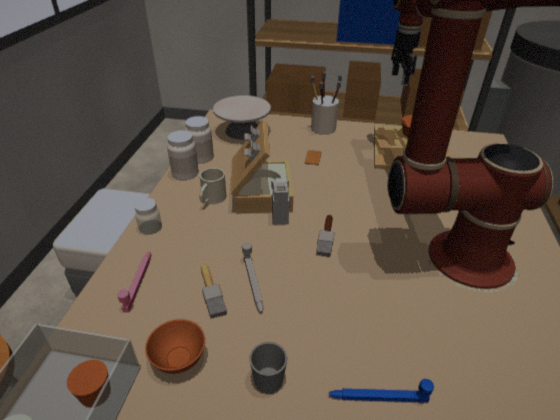

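```bash
cat > h.py <<'E'
import numpy as np,cv2
from station import ctrl
def pw(n,u,v,z):
    c=ctrl.calibration(n);R=np.array(c['R']);t=np.array(c['t'])
    d=R.T@np.array([(u-c['cx'])/c['fx'],(v-c['cy'])/c['fy'],1]);o=-R.T@t
    return o+d*(z-o[2])/d[2]
def wp(n,X):
    c=ctrl.calibration(n);p=np.array(c['R'])@np.array(X)+c['t']
    return np.array([c['fx']*p[0]/p[2]+c['cx'],c['fy']*p[1]/p[2]+c['cy']])
def crop(n,x,y,w,h,s,name,im=None):
    if im is None: im=ctrl.get_image(n)
    cv2.imwrite(f"pics/{name}.png",cv2.resize(im[y:y+h,x:x+w,::-1],None,fx=s,fy=s,interpolation=cv2.INTER_CUBIC));return im
E
python3 - <<'E'
from h import *
im=ctrl.get_image("top");a=cv2.resize(im[150:240,195:385,::-1],None,fx=4,fy=4,interpolation=cv2.INTER_CUBIC)
m=max(ctrl.outline_of("top","bolt"),key=lambda d:-abs(d['rect'][0]-202))
ys,xs=np.nonzero(m['mask']);print(m['rect'],xs.size,xs.mean(),ys.mean())
i=xs.argmin();j=xs.argmax();print(xs[i],ys[i],xs[j],ys[j])
print(cv2.fitLine(np.c_[xs,ys].astype(np.float32),cv2.DIST_L2,0,.01,.01).ravel())
im=ctrl.get_image("side")
b=cv2.resize(im[110:230,200:320,::-1],None,fx=2,fy=2,interpolation=cv2.INTER_CUBIC)
b2=cv2.resize(im[230:320,225:285,::-1],None,fx=2.66,fy=2.66,interpolation=cv2.INTER_CUBIC)
out=np.zeros((600,760,3),np.uint8);out[:360]=a;out[360:600,:240]=b;out[360:360+b2.shape[0],300:300+b2.shape[1]]=b2[:240]
cv2.imwrite("pics/c1.png",out)
for d in ctrl.outline_of("side","bolt"):
    ys,xs=np.nonzero(d['mask']);print(d['rect'],xs.mean(),ys.mean(),xs[ys.argmax()],ys.max(),xs[ys.argmin()],ys.min())
E
```

```text
[202.3, 201.7, 44.6, 28.7] 274 227.22627737226279 214.40510948905109
200 227 249 203
[  0.9001233   -0.43563527 227.22627    214.4051    ]
[328.3, 377.6, 105.5, 25.5] 386.29020467836256 394.13669590643275 366 402 423 379
[242.5, 245.9, 19.5, 68.7] 252.0272373540856 276.39299610894943 260 312 244 243
[114.0, 250.7, 34.6, 62.7] 133.4745269286754 285.7117903930131 123 312 147 253
[229.2, 122.9, 62.9, 102.1] 260.9521883920076 178.98525214081826 274 224 262 121
```

View pics/c1.png

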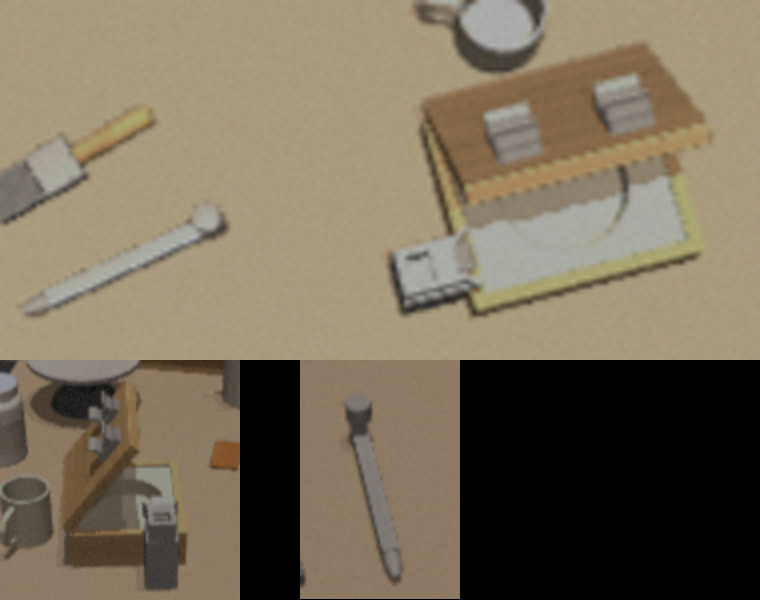

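```bash
cat >> h.py <<'E'
def lidp(s,y,h,th): return np.array([.085-s*np.cos(th)+h*np.sin(th),y,.062+s*np.sin(th)+h*np.cos(th)])
def M(m,p):
    c,s=np.cos(m[2]),np.sin(m[2]);return np.array([m[0]+c*p[0]-s*p[1],m[1]+s*p[0]+c*p[1],p[2]])
E
python3 - <<'E'
from h import *
from scipy.optimize import least_squares
C=lambda a,b:np.array([195+a/4-.4,150+b/4-.4])
obs=[(C(477,308),(-.085,.1,.06),0),(C(699,252),(-.085,-.1,.06),0),
(C(423,103),(0,.098,.018),1),(C(645,44),(0,-.098,.018),1),(C(710,128),(.17,-.098,.018),1),(C(467,189),(.17,.098,.018),1)]
f=lambda p:np.concatenate([wp("top",M(p,lidp(*q,p[3]) if k else q))-o for o,q,k in obs])
r=least_squares(f,[.6,-.1,0,.7],loss='soft_l1');print(r.x,np.round(r.fun.reshape(-1,2),1))
m=r.x
P=lambda n,l:print(l,np.round(wp(n,M(m,l)),1))
for l in [(-.022,.158,.12),(-.068,.158,.12),(-.085,-.1,.06),(-.085,.1,.06),(.085,.1,.06)]:P("side",l)
print("top keeper crop",[np.round((wp("top",M(m,l))-[195,150]+.4)*4) for l in [(-.022,.158,.12),(-.068,.158,.12),(-.068,.158,0)]])
print("press",M(m,lidp(.13,.0025,.018,m[3])),"track",M(m,(-.045,0,.09)))
# bolt
n=pw("top",*C(25,308),.009);k=pw("top",*C(207,219),.052)
d=n-k;print("bolt top",n,k,np.linalg.norm(d[:2]),np.arctan2(d[1],d[0]))
S=lambda a,b:(225+(a-300)/2.66,230+(b-360)/2.66)
n=pw("side",*S(395,578),.009);k=pw("side",*S(358,403),.054)
d=n-k;print("bolt side",n,k,np.linalg.norm(d[:2]),np.arctan2(d[1],d[0]))
E
```

```text
[ 0.59478402 -0.18430136  0.22503936  0.91040002] [[-0.4  1. ]
 [ 1.6  0.2]
 [-0.3 -1. ]
 [ 0.2 -0.4]
 [ 0.1 -0.1]
 [-0.5  0.3]]
(-0.022, 0.158, 0.12) [272.5 190.6]
(-0.068, 0.158, 0.12) [289.4 190.3]
(-0.085, -0.1, 0.06) [288.5 159.3]
(-0.085, 0.1, 0.06) [293.3 195.4]
(0.085, 0.1, 0.06) [234.7 196.7]
top keeper crop [array([391., 247.]), array([406., 302.]), array([401., 317.])]
press [ 0.61320484 -0.17751986  0.17570913] track [ 0.55091868 -0.19434287  0.09      ]
bolt top [0.50942843 0.27771594 0.009     ] [0.57575828 0.11724599 0.052     ] 0.17363828338978912 1.9627559199310352
bolt side [0.50544105 0.28421313 0.009     ] [0.57444029 0.12326369 0.054     ] 0.17511601330844648 1.9757977967993805
```

```bash
cat >> h.py <<'E'
from scipy.spatial.transform import Rotation as Ro
def go(x,y,z,hd):
    o=ctrl.get_obs();R=Ro.from_rotvec(o['tool_rot']).as_matrix()
    d=R.T@(np.array([x,y,z])-o['tool_pos'])*1000;h=np.arctan2(R[1,0],R[0,0])
    a=(h-hd+np.pi)%(2*np.pi)-np.pi
    print("t %.2f"%o['t'],"delta mm",np.round(d,1),"turn %.3f"%a,"hd %.3f"%h,"open %.3f"%o['opening'])
E
python3 -c "
from h import *
go(.613,-.1775,.26,1.796)"
python3 -m creep '[[255,0,0,-30,0],[255,524,-260,-30,-1.47],[255,524,-260,-30,-1.47],[255,524,-260,-30,-1.47],[255,524,-260,-30,-1.47],[255,524,-260,-30,-1.47],[255,524,-260,-30,-1.47],[255,524,-260,-30,-1.47],[255,524,-260,-30,-1.47],[255,524,-260,-30,-1.47],[255,524,-260,-30,-1.47],[255,524,-260,-30,-1.47]]' 30
python3 -c "
from h import *
go(.613,-.1775,.23,1.796)"
```

```text
t 0.90 delta mm [ 523.2 -259.6  -28.7] turn -1.468 hd 0.328 open 0.085
t: 1.9
tool_pos: [0.5255, -0.2649, 0.2616]
tool_rot: [2.062, 2.369, 0.0]
contact_force: [0.3, -2.0, 0.7]
opening: -0.0001
t 1.90 delta mm [74.5 98.6 31.6] turn -0.087 hd 1.709 open -0.000
```

```bash
python3 -m creep '[[255,74,98,0,-0.087],[255,74,98,0,-0.087],[255,74,98,0,-0.087],[255,74,98,0,-0.087],[255,74,98,50,-0.087],[255,74,98,50,-0.087]]'
python3 - <<'E'
from h import *
m=[.5948,-.1843,.225]
for th in (.7,.5,.3,.15,0):
    p=M(m,lidp(.13,.0025,.018,th));print(th,end=' ');go(*p,1.796)
crop("side",200,100,160,130,4,"p4"); 
E
```

```text
t: 2.4
tool_pos: [0.6102, -0.1788, 0.2064]
tool_rot: [-1.959, -2.447, 0.003]
contact_force: [-2.1, 0.3, -2.1]
opening: -0.0001
0.7 t 2.40 delta mm [  0.3 -18.8  47. ] turn -0.005 hd 1.791 open -0.000
0.5 t 2.40 delta mm [  0.2 -36.3  66.4] turn -0.005 hd 1.791 open -0.000
0.3 t 2.40 delta mm [  0.  -49.6  89. ] turn -0.005 hd 1.791 open -0.000
0.15 t 2.40 delta mm [-1.000e-01 -5.650e+01  1.075e+02] turn -0.005 hd 1.791 open -0.000
0 t 2.40 delta mm [-1.000e-01 -6.050e+01  1.267e+02] turn -0.005 hd 1.791 open -0.000
```

View pics/p4.png

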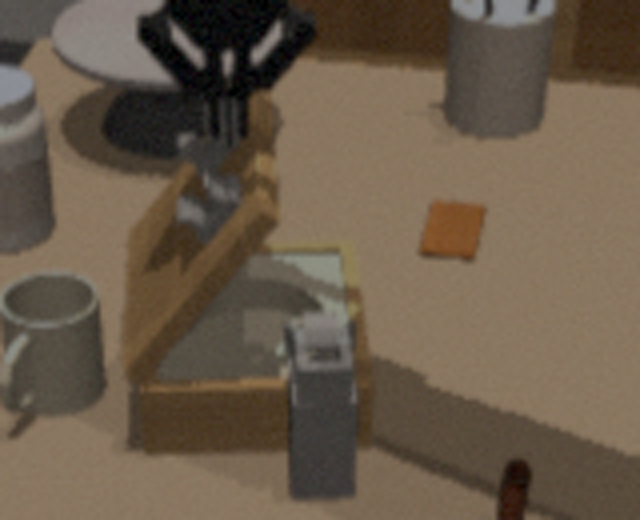

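Picture 4: the closed fingers are just above the lid, between the saddles (crop 225,130). Now I'll push along the arc.

```bash
python3 -m creep '[[255,0,0,15,0],[255,0,-9,31,0],[255,0,-19,47,0],[255,0,-28,57,0],[255,0,-36,66,0],[255,0,-43,78,0],[255,0,-50,89,0]]'
python3 -m creep '[[255,0,-4,10,0],[255,0,-7,19,0],[255,0,-9,28,0],[255,0,-10.5,35,0]]'
```

```text
t: 3.03
tool_pos: [0.5632, -0.1923, 0.123]
tool_rot: [1.964, 2.448, 0.001]
contact_force: [1.1, 0.3, 1.9]
opening: 0.0
t: 3.37
tool_pos: [0.5521, -0.1935, 0.086]
tool_rot: [-1.965, -2.45, 0.001]
contact_force: [-0.6, -2.0, 2.5]
opening: 0.0003
```

```bash
python3 -m creep '[[255,0,0,1,0],[255,0,0,3,0]]'
python3 -m creep '[[255,0,0,2,0],[255,0,0,2,0]]'
python3 -c "
from h import *
crop('side',200,100,160,130,4,'p5')"
```

```text
t: 3.53
tool_pos: [0.5523, -0.1931, 0.0836]
tool_rot: [-1.964, -2.45, -0.0]
contact_force: [-0.4, 0.1, 1.9]
opening: -0.0001
t: 3.7
tool_pos: [0.5528, -0.1933, 0.0821]
tool_rot: [-1.965, -2.451, -0.0]
contact_force: [0.8, 0.5, 0.1]
opening: 0.0002
```

View pics/p5.png

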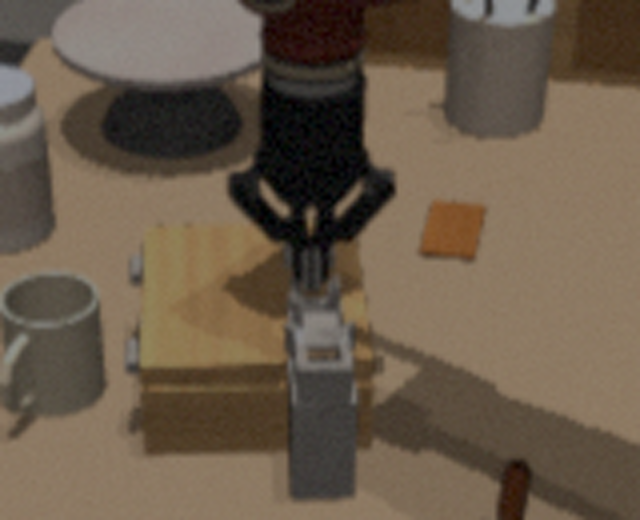

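Picture 5: the lid is almost flat, with its edge at crop (210,375). I'll press until a reaction force shows.

```bash
python3 -m creep '[[255,0,0,2,0],[255,0,0,2,0]]'
python3 -m creep '[[255,0,0,2,0],[255,0,0,2,0]]'
```

```text
t: 3.92
tool_pos: [0.553, -0.1935, 0.0804]
tool_rot: [1.965, 2.451, 0.0]
contact_force: [-0.0, -0.6, -0.5]
opening: -0.0003
t: 4.08
tool_pos: [0.5532, -0.1936, 0.08]
tool_rot: [1.965, 2.451, 0.0]
contact_force: [-3.9, 2.1, 7.8]
opening: 0.0001
```

```bash
python3 -m creep '[[255,0,0,2,0],[255,0,0,2,0]]'
python3 -m creep '[[255,0,0,-60,0],[255,0,0,-120,0],[0,0,0,-150,0],[0,0,0,-150,0]]'
python3 -c "
from h import *
go(.5475,.185,.20,1.969)"
```

```text
t: 4.25
tool_pos: [0.5532, -0.1936, 0.0799]
tool_rot: [-1.965, -2.451, 0.0]
contact_force: [-8.3, 3.9, 17.9]
opening: -0.0001
t: 4.58
tool_pos: [0.5542, -0.1941, 0.2318]
tool_rot: [1.961, 2.446, 0.002]
contact_force: [1.6, -0.3, 2.3]
opening: 0.0232
t 4.58 delta mm [371.7  75.7  30.7] turn -0.179 hd 1.790 open 0.023
```

```bash
python3 -c "
from h import *
go(.5374,.210,.15,1.969)"
python3 -m creep '[[0,396,90,0,-0.179],[0,396,90,0,-0.179],[0,396,90,0,-0.179],[0,396,90,0,-0.179],[0,396,90,0,-0.179],[0,396,90,0,-0.179],[0,396,90,0,-0.179],[0,396,90,0,-0.179],[0,396,90,0,-0.179],[0,396,90,0,-0.179],[0,396,90,60,-0.179],[0,396,90,120,-0.179]]' 
python3 - <<'E'
from h import *
im=ctrl.get_image("top");a=cv2.resize(im[150:240,290:385,::-1],None,fx=6,fy=6,interpolation=cv2.INTER_CUBIC)
b=cv2.resize(ctrl.get_image("side")[220:330,220:290,::-1],None,fx=3.2,fy=3.2,interpolation=cv2.INTER_CUBIC)
out=np.zeros((540,800,3),np.uint8);out[:,:570]=a;out[:b.shape[0],576:576+b.shape[1]]=b
cv2.imwrite("pics/p6.png",out);go(.5374,.210,.05,1.969)
E
```

```text
t 4.58 delta mm [398.5  71.   80.5] turn -0.179 hd 1.790 open 0.023
t: 5.58
tool_pos: [0.5569, 0.2156, 0.146]
tool_rot: [1.73, 2.615, 0.011]
contact_force: [0.4, -0.4, -1.1]
opening: 0.0851
t 5.68 delta mm [ 2.4 -9.8 84.5] turn 0.001 hd 1.970 open 0.085
```

View pics/p6.png

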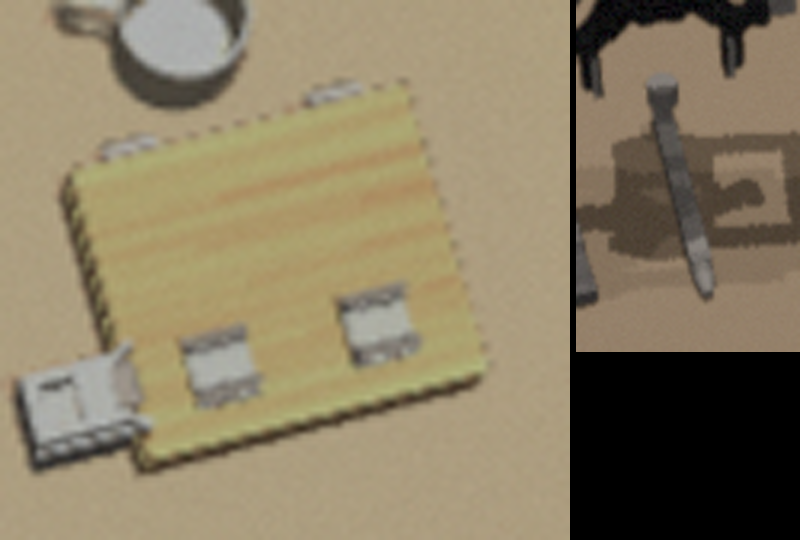

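```bash
python3 - <<'E'
from h import *
from scipy.optimize import least_squares
C=lambda a,b:np.array([290+a/6-.42,150+b/6-.42])
obs=[(C(75,174),(.085,.098,.08)),(C(405,82),(.085,-.098,.08)),(C(485,370),(-.085,-.098,.08)),(C(142,458),(-.085,.098,.08))]
f=lambda p:np.concatenate([wp("top",M(p,q))-o for o,q in obs])
r=least_squares(f,[.6,-.1,0]);m=r.x;print(m,np.round(r.fun.reshape(-1,2)*6))
cc=lambda X:np.round((wp("top",M(m,X))-[290,150]+.42)*6)
for n,X in dict(sadL_far=(-.025,.065,.107),sadL_near=(-.065,.065,.107),sadLc=(-.045,.0475,.09),sadRc=(-.045,-.0425,.09),keeplip=(-.045,.095,.1),keepfloor=(-.045,.139,.09),kfl=(-.022,.158,.12),knl=(-.068,.158,.12)).items():print(n,cc(X))
print("sad slot meas",pw("top",*C(221,366),.092),M(m,(-.045,.0475,.09)),pw("top",*C(377,323),.092),M(m,(-.045,-.0425,.09)))
o=ctrl.get_obs();R=Ro.from_rotvec(o['tool_rot']).as_matrix()
for s in(-1,1):
  p=o['tool_pos']+R@np.array([0,s*.05,-.013]);print(p,(wp("side",p)-220)*3.2+[576,0])
E
```

```text
[ 0.59614847 -0.18275151  0.22230654] [[-8. -7.]
 [ 0.  1.]
 [ 3.  3.]
 [ 4.  3.]]
sadL_far [180. 334.]
sadL_near [199. 405.]
sadLc [217. 366.]
sadRc [375. 326.]
keeplip [135. 385.]
keepfloor [ 56. 407.]
kfl [ 14. 367.]
knl [ 35. 449.]
sad slot meas [ 0.54133921 -0.14814225  0.092     ] [ 0.54178305 -0.14634201  0.09      ] [ 0.56284228 -0.23500935  0.092     ] [ 0.56162625 -0.23412725  0.09      ]
[0.50284537 0.19249803 0.14806221] [733.59098679  64.70205048]
[0.59497017 0.23136445 0.14650599] [591.66224436  87.05420105]
```

```bash
python3 -c "
from h import *
go(.5393,.2053,.004,1.965)"

```

```text
t 5.68 delta mm [ -2.7  -9.2 130.4] turn 0.005 hd 1.970 open 0.085
```

```bash
python3 -m creep '[[0,-2.7,-9.2,40,0.005],[0,-2.7,-9.2,75,0.005],[0,-2.7,-9.2,105,0.005],[0,-2.7,-9.2,122,0.005],[0,-2.7,-9.2,130,0.005],[0,-2.7,-9.2,130,0.005]]' 
python3 -m creep '[[255,0,0,0,0],[255,0,0,0,0],[255,0,0,0,0],[255,0,0,0,0],[255,0,0,0,0],[255,0,0,0,0],[255,0,0,0,0],[255,0,0,0,0]]' 70
python3 -c "
from h import *
go(.5393,.2053,.004,1.965)"
```

```text
t: 6.18
tool_pos: [0.5467, 0.206, 0.0125]
tool_rot: [-1.745, -2.611, 0.002]
contact_force: [-1.0, 0.3, -0.1]
opening: 0.0856
t: 6.85
tool_pos: [0.5474, 0.2066, 0.0139]
tool_rot: [1.745, 2.612, 0.001]
contact_force: [-2.2, -1.3, 5.5]
opening: 0.0129
t 6.85 delta mm [ 1.9 -8.   9.9] turn -0.001 hd 1.964 open 0.013
```

```bash
python3 -m creep '[[60,0,0,0,0],[0,0,0,0,0],[0,0,0,0,0],[0,0,0,0,0],[0,0,-8,0,0],[0,0,-8,0,0],[0,0,-8,0,0]]' 
python3 - <<'E'
from h import *
go(.5393,.2053,.004,1.965)
a=crop("side",200,200,110,130,4,"p7")
E
```

```text
t: 7.43
tool_pos: [0.539, 0.2032, 0.0127]
tool_rot: [-1.745, -2.612, 0.001]
contact_force: [0.2, -0.3, 0.4]
opening: 0.0852
t 7.43 delta mm [1.8 1.1 8.7] turn -0.001 hd 1.964 open 0.085
```

View pics/p7.png

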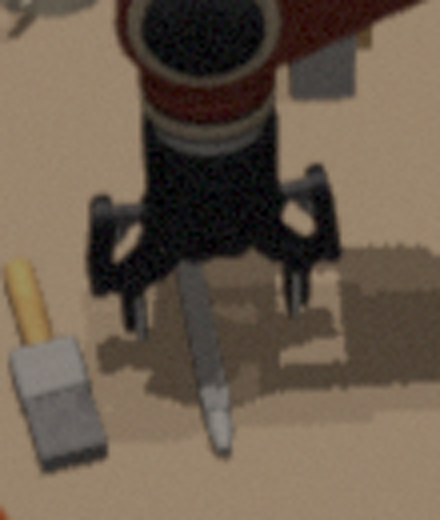

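Picture 7: the bolt is upright between the open fingers, nose at crop (222,452), with the fingers too high. I'll go lower and grip.

```bash
python3 -m creep '[[0,0,8,0,0],[0,2,8,8,0],[0,2,8,9.5,0],[0,2,8,9.5,0]]' 
python3 -m creep '[[255,0,0,0,0],[255,0,0,0,0],[255,0,0,0,0],[255,0,0,0,0],[255,0,0,0,0],[255,0,0,0,0],[255,0,0,0,0],[255,0,0,0,0]]' 70
```

```text
t: 7.82
tool_pos: [0.5456, 0.2083, 0.0022]
tool_rot: [-1.744, -2.611, 0.003]
contact_force: [0.4, -0.5, -0.2]
opening: 0.0855
t: 8.48
tool_pos: [0.5466, 0.2085, 0.0039]
tool_rot: [1.745, 2.612, 0.001]
contact_force: [0.6, -0.5, 1.1]
opening: 0.0144
```

```bash
python3 -m creep '[[255,0,0,-10,0],[255,0,0,-40,0],[255,0,0,-80,0],[255,0,0,-120,0],[255,0,0,-160,0],[255,0,0,-180,0],[255,0,0,-180,0]]' 
python3 - <<'E'
from h import *
o=ctrl.get_obs();print(o['tool_pos'],o['opening'],o['contact_force'])
go(.5521,-.1916,.20,1.80)
a=cv2.resize(ctrl.get_image("side")[130:310,180:330,::-1],None,fx=3.2,fy=3.2,interpolation=cv2.INTER_CUBIC)
b=cv2.resize(ctrl.get_image("top")[170:260,180:260,::-1],None,fx=3.75,fy=3.75,interpolation=cv2.INTER_CUBIC)
out=np.zeros((580,790,3),np.uint8);out[:576,:480]=a;out[:b.shape[0],485:485+b.shape[1]]=b
cv2.imwrite("pics/p8.png",out)
E
```

```text
t: 9.07
tool_pos: [0.5495, 0.2092, 0.191]
tool_rot: [1.74, 2.606, 0.014]
contact_force: [0.5, 0.4, -2.3]
opening: 0.0141
[0.54952644 0.2092202  0.19102294] 0.014066178245417974 [ 0.52105834  0.4384719  -2.31059477]
t 9.07 delta mm [-371.2 -151.1  -10.1] turn 0.164 hd 1.964 open 0.014
```

View pics/p8.png

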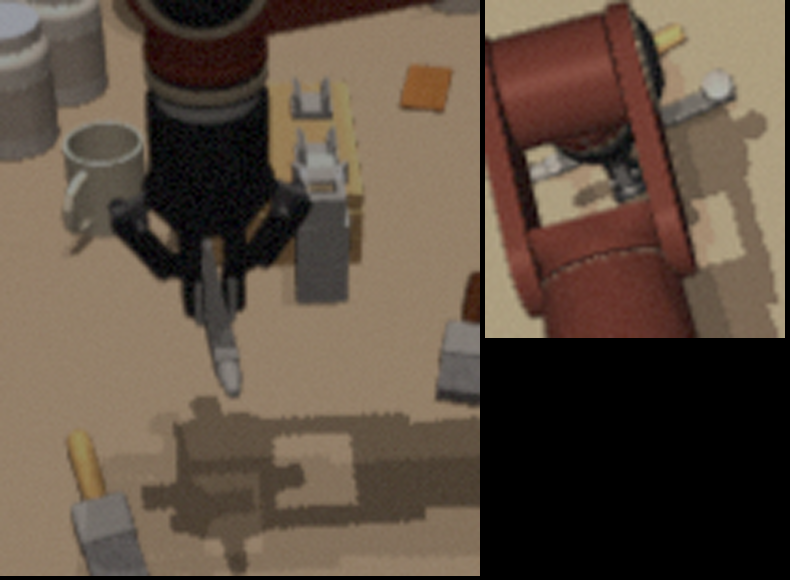

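```bash
python3 - <<'E'
from h import *
T=np.array([.5495,.2092,.191]);h=1.964;d=np.array([np.cos(h),np.sin(h)]);n=np.array([-d[1],d[0]])
k=pw("top",241.5,191.7,.241);print(k,(k-T)[:2]@d,(k-T)[:2]@n)
for z in(.186,.196,.206):
  s=pw("side",252.5,252.2,z);print(s,(s-T)[:2]@d,(s-T)[:2]@n)
E
```

```text
[0.58441627 0.1198136  0.241     ] -0.09594314460782799 0.001996681628057967
[0.52148996 0.27550914 0.186     ] 0.07198087582198764 0.00046616898302105983
[0.51891771 0.28562206 0.196     ] 0.0823075970545555 -0.0010326367775322053
[0.51634546 0.29573497 0.206     ] 0.0926343182871232 -0.0025314425380855293
```

```bash
python3 -m creep '[[255,-371,-151,0,0.164],[255,-371,-151,0,0.164],[255,-371,-151,0,0.164],[255,-371,-151,0,0.164],[255,-371,-151,0,0.164],[255,-371,-151,0,0.164],[255,-371,-151,0,0.164],[255,-371,-151,0,0.164],[255,-371,-151,0,0.164],[255,-371,-151,0,0.164],[255,-371,-151,0,0.164],[255,-371,-151,0,0.164]]' 
python3 -c "
from h import *
go(.553,-.193,.125,1.80)"
```

```text
t: 10.17
tool_pos: [0.5468, -0.1926, 0.1796]
tool_rot: [-1.952, -2.453, 0.001]
contact_force: [0.0, 0.7, -3.8]
opening: 0.0144
t 10.17 delta mm [-2.   6.2 54.5] turn -0.003 hd 1.797 open 0.014
```

```bash
python3 -m creep '[[255,-2,6,10,0],[255,-2,6,25,0],[255,-2,6,40,0],[255,-2,6,52,0],[255,-2,6,52,0],[255,-2,6,52,0]]' 
python3 - <<'E'
from h import *
go(.553,-.193,.125,1.80)
a=cv2.resize(ctrl.get_image("side")[120:220,220:310,::-1],None,fx=5,fy=5,interpolation=cv2.INTER_CUBIC)
b=cv2.resize(ctrl.get_image("top")[170:240,290:370,::-1],None,fx=4,fy=4,interpolation=cv2.INTER_CUBIC)
out=np.zeros((500,790,3),np.uint8);out[:,:450]=a;out[:280,460:780]=b
cv2.imwrite("pics/p9.png",out)
E
```

```text
t: 10.67
tool_pos: [0.5544, -0.1912, 0.1294]
tool_rot: [-1.949, -2.459, 0.001]
contact_force: [0.2, 0.2, -2.1]
opening: 0.0139
t 10.67 delta mm [-1.4 -1.7  4.4] turn 0.001 hd 1.801 open 0.014
```

View pics/p9.png

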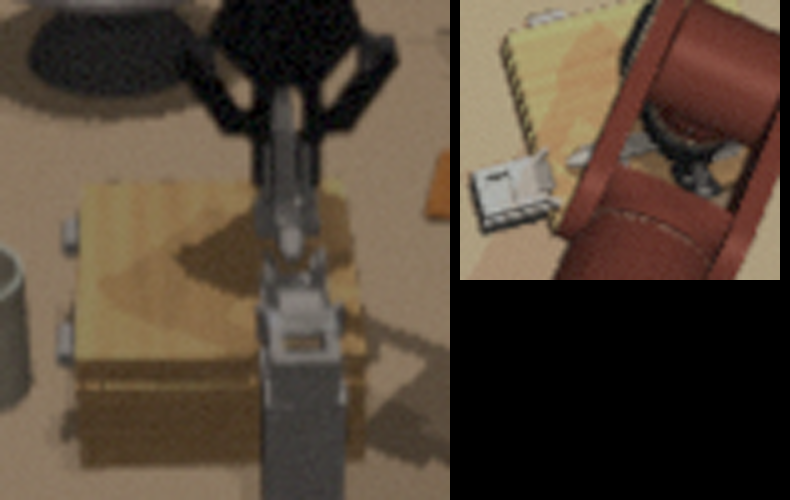

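```bash
python3 - <<'E'
from h import *
m=np.array([.5963,-.1835,.226])
c=lambda X:np.round((wp("side",M(m,X))-[220,120]+.4)*5,1)
for n,X in dict(nose=(-.045,.082,.134),nose5=(-.050,.082,.134),lip=(-.045,.095,.115),sad_o=(-.025,.065,.1),sad_i=(-.065,.065,.1),keepL=(-.022,.158,.09),keepR=(-.068,.158,.09)).items():print(n,c(X))
o=ctrl.get_obs();R=Ro.from_rotvec(o['tool_rot']).as_matrix()
print("tcp in mould",np.array([[np.cos(m[2]),np.sin(m[2])],[-np.sin(m[2]),np.cos(m[2])]])@(o['tool_pos'][:2]-m[:2]))
print("nose from tcp",np.round((wp("side",o['tool_pos']+R@np.array([.082,0,-.005]))-[220,120]+.4)*5,1))
E
```

```text
nose [297.  256.5]
nose5 [305.8 256.4]
lip [297.8 297.3]
sad_o [260.5 290.6]
sad_i [329.1 289.1]
keepL [261.7 400.1]
keepR [345.1 398.2]
tcp in mould [-0.04154182  0.00041355]
nose from tcp [291.5 252.7]
```

Picture 9: the nose is at crop (291,245), about 2 mm towards the hinge from the slot line. I'll correct that and lower the bolt.

```bash
python3 -m creep '[[255,-1,-2.2,0,0],[255,-1,-2.2,6,0],[255,-1,-2.2,12,0],[255,-1,-2.2,18,0],[255,-1,-2.2,18,0]]' 
python3 -m creep '[[255,0,0,3,0],[255,0,0,6,0],[255,0,0,9,0],[255,0,0,9,0]]'
```

```text
t: 11.18
tool_pos: [0.5521, -0.1938, 0.1114]
tool_rot: [-1.951, -2.458, 0.001]
contact_force: [-1.0, -0.8, -2.2]
opening: 0.014
t: 11.52
tool_pos: [0.5529, -0.1941, 0.1036]
tool_rot: [-1.952, -2.46, 0.0]
contact_force: [0.2, -0.2, -3.1]
opening: 0.0143
```

```bash
python3 -m creep '[[255,0,0,3,0],[255,0,0,6,0],[255,0,0,8,0],[255,0,0,8,0]]'
python3 -m creep '[[255,0,0,1,0],[255,0,0,2,0],[255,0,0,2,0]]'
```

```text
t: 11.85
tool_pos: [0.5529, -0.1941, 0.0957]
tool_rot: [-1.953, -2.46, 0.0]
contact_force: [0.1, -1.2, -2.9]
opening: 0.0141
t: 12.1
tool_pos: [0.5532, -0.1942, 0.0943]
tool_rot: [-1.953, -2.461, -0.0]
contact_force: [-0.3, -0.1, -2.6]
opening: 0.0141
```

```bash
python3 -m creep '[[255,0,0,1,0],[255,0,0,2,0],[255,0,0,2,0]]'
python3 -m creep '[[255,0,0,1,0],[255,0,0,1,0]]'
```

```text
t: 12.35
tool_pos: [0.5535, -0.1943, 0.0939]
tool_rot: [-1.953, -2.461, 0.0]
contact_force: [-3.8, 2.0, 5.4]
opening: 0.014
t: 12.52
tool_pos: [0.5535, -0.1943, 0.0939]
tool_rot: [-1.953, -2.461, 0.0]
contact_force: [-6.4, 2.5, 10.1]
opening: 0.0143
```

```bash
python3 -m creep '[[200,0,0,-2,0],[100,0,0,-2,0],[0,0,0,-2,0],[0,0,0,-2,0],[0,0,0,-2,0],[0,0,0,-2,0]]'
python3 -m creep '[[0,0,0,-20,0],[0,0,0,-55,0],[0,0,0,-90,0],[0,-30,0,-100,0],[0,-70,0,-100,0],[0,-96,0,-100,0],[0,-96,0,-100,0],[0,-96,0,-100,0]]'
python3 - <<'E'
from h import *
a=cv2.resize(ctrl.get_image("side")[120:220,220:310,::-1],None,fx=5,fy=5,interpolation=cv2.INTER_CUBIC)
b=cv2.resize(ctrl.get_image("top")[165:235,290:370,::-1],None,fx=4,fy=4,interpolation=cv2.INTER_CUBIC)
out=np.zeros((500,790,3),np.uint8);out[:,:450]=a;out[:280,460:780]=b
cv2.imwrite("pics/p10.png",out)
m=np.array([.5963,-.1835,.226]);h=1.799
p=np.array([.5535,-.1943])-.096*np.array([np.cos(h),np.sin(h)]);print(p);go(*p,.116,h)
E
```

```text
t: 13.02
tool_pos: [0.5533, -0.1943, 0.0933]
tool_rot: [-1.953, -2.461, 0.0]
contact_force: [0.3, -0.4, 0.2]
opening: 0.0779
t: 13.68
tool_pos: [0.5749, -0.2887, 0.193]
tool_rot: [-1.955, -2.458, -0.0]
contact_force: [-1.0, -0.0, 0.3]
opening: 0.0856
[ 0.5752179  -0.28781114]
t 13.78 delta mm [-1.   0.3 76.8] turn 0.001 hd 1.800 open 0.085
```

View pics/p10.png

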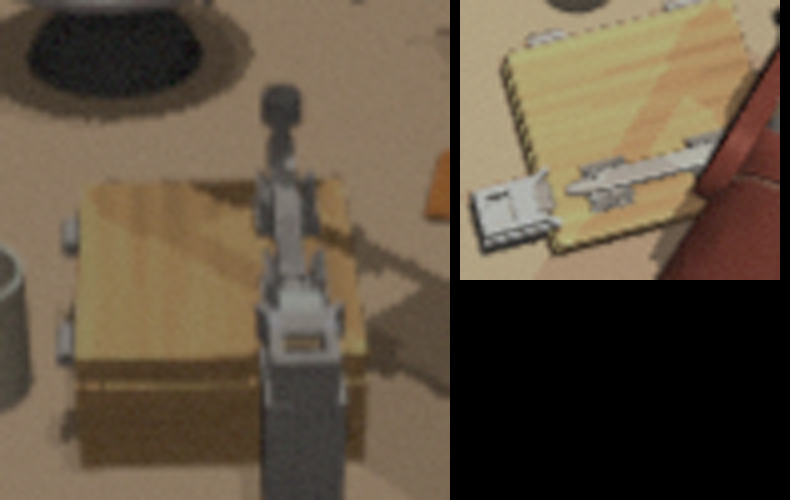

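Picture 10: the lid is shut and the bolt lies in both saddles, knob up. Its nose at crop (568,188) is still outside the keeper lips. Next I grip the knob.

```bash
python3 -m creep '[[0,-1,0,30,0],[0,-1,0,60,0],[0,-1,0,73,0],[0,-1,0,76,0],[0,-1,0,76,0]]'
python3 -m creep '[[255,0,0,0,0],[255,0,0,0,0],[255,0,0,0,0],[255,0,0,0,0],[255,0,0,0,0],[255,0,0,0,0],[255,0,0,0,0]]' 50
python3 -c "
from h import *
go(.5752,-.2878,.116,1.799)"
```

```text
t: 14.2
tool_pos: [0.5746, -0.2874, 0.1162]
tool_rot: [-1.95, -2.459, 0.0]
contact_force: [-0.2, 0.1, 0.5]
opening: 0.0853
t: 14.78
tool_pos: [0.5758, -0.2892, 0.1185]
tool_rot: [1.952, 2.459, -0.0]
contact_force: [-0.8, -0.3, 3.5]
opening: 0.0245
t 14.78 delta mm [ 1.5 -0.2  2.5] turn 0.001 hd 1.800 open 0.025
```

```bash
python3 -m creep '[[255,5,0,0,0],[255,10,0,0,0],[255,15,0,0,0],[255,20,0,0,0],[255,25,0,0,0],[255,30,0,0,0],[255,30,0,0,0]]'
python3 -m creep '[[255,5,0,0,0],[255,10,0,0,0],[255,15,0,0,0],[255,20,0,0,0],[255,25,0,0,0],[255,30,0,0,0],[255,30,0,0,0]]'
python3 -c "
from h import *
go(.5752-.227*.067,-.2892+.974*.0676,.1185,1.799)"
```

```text
t: 15.37
tool_pos: [0.569, -0.259, 0.1187]
tool_rot: [1.951, 2.46, 0.0]
contact_force: [0.3, -1.2, 5.8]
opening: 0.0246
t: 15.95
tool_pos: [0.5622, -0.2298, 0.1187]
tool_rot: [1.951, 2.46, 0.0]
contact_force: [0.6, -1.0, 6.7]
opening: 0.0243
t 15.95 delta mm [ 6.8 -0.7  0.2] turn 0.001 hd 1.800 open 0.024
```

Smooth so far, with about 7 mm expected. I'll creep to the stop while watching the force.

```bash
python3 -m creep '[[255,2,0,0,0],[255,4,0,0,0],[255,5,0,0,0],[255,5,0,0,0]]'
python3 -m creep '[[255,1,0,0,0],[255,2,0,0,0],[255,2,0,0,0]]'
python3 -m creep '[[255,1,0,0,0],[255,2,0,0,0],[255,2,0,0,0]]'
```

```text
t: 16.28
tool_pos: [0.5612, -0.2256, 0.1188]
tool_rot: [1.951, 2.459, -0.0]
contact_force: [0.1, -3.3, 5.7]
opening: 0.0246
t: 16.53
tool_pos: [0.5608, -0.2238, 0.1188]
tool_rot: [1.951, 2.459, -0.0]
contact_force: [0.6, -4.0, 6.0]
opening: 0.0244
t: 16.78
tool_pos: [0.5606, -0.2232, 0.1188]
tool_rot: [1.949, 2.456, -0.003]
contact_force: [1.5, -8.7, 3.1]
opening: 0.0245
```

```bash
python3 -m creep '[[255,1,0,0,0],[255,2,0,0,0],[255,2,0,0,0]]'
python3 -m creep '[[255,1,0,0,0],[255,2,0,0,0],[255,2,0,0,0]]'
```

```text
t: 17.03
tool_pos: [0.5605, -0.2231, 0.1191]
tool_rot: [1.947, 2.453, -0.006]
contact_force: [3.5, -13.4, 2.0]
opening: 0.0243
t: 17.28
tool_pos: [0.5606, -0.2229, 0.1199]
tool_rot: [1.945, 2.45, -0.009]
contact_force: [3.8, -18.7, 1.5]
opening: 0.0242
```

It's against the stop: the force climbs without motion. I'll relax the push, release and retreat.

```bash
python3 -m creep '[[255,-3,0,0,0],[255,-4,0,0,0],[255,-4,0,0,0]]'
python3 -m creep '[[200,0,0,0,0],[100,0,0,0,0],[0,0,0,0,0],[0,0,0,0,0],[0,0,0,0,0],[0,0,0,0,0]]'
python3 -m creep '[[0,0,0,-15,0],[0,0,0,-45,0],[0,0,0,-85,0],[0,0,0,-120,0],[0,-40,0,-120,0],[0,-80,0,-120,0],[0,-120,0,-120,0],[0,-160,0,-120,0],[0,-200,0,-120,0],[0,-200,0,-120,0],[0,-200,0,-120,0],[0,-200,0,-120,0]]'
python3 - <<'E'
from h import *
A=ctrl.get_image("side");B=ctrl.get_image("top")
a=cv2.resize(A[120:220,220:310,::-1],None,fx=4,fy=4,interpolation=cv2.INTER_CUBIC)
b=cv2.resize(B[165:235,290:370,::-1],None,fx=5,fy=5,interpolation=cv2.INTER_CUBIC)
out=np.zeros((600,800,3),np.uint8);out[:400,:360]=a;out[:350,400:800]=b
c=cv2.resize(B[90:350,60:500,::-1],(400,236),interpolation=cv2.INTER_AREA);out[360:596,400:]=c
cv2.imwrite("pics/p11.png",out)
E
```

```text
t: 17.53
tool_pos: [0.5604, -0.2232, 0.1188]
tool_rot: [1.951, 2.457, -0.002]
contact_force: [0.5, -7.0, 4.6]
opening: 0.0242
t: 18.03
tool_pos: [0.5591, -0.2207, 0.1166]
tool_rot: [-1.951, -2.46, -0.0]
contact_force: [0.2, -0.0, 0.0]
opening: 0.0828
t: 19.03
tool_pos: [0.6049, -0.4158, 0.2366]
tool_rot: [-1.952, -2.459, -0.001]
contact_force: [-0.2, -1.2, 0.2]
opening: 0.0856
```

View pics/p11.png

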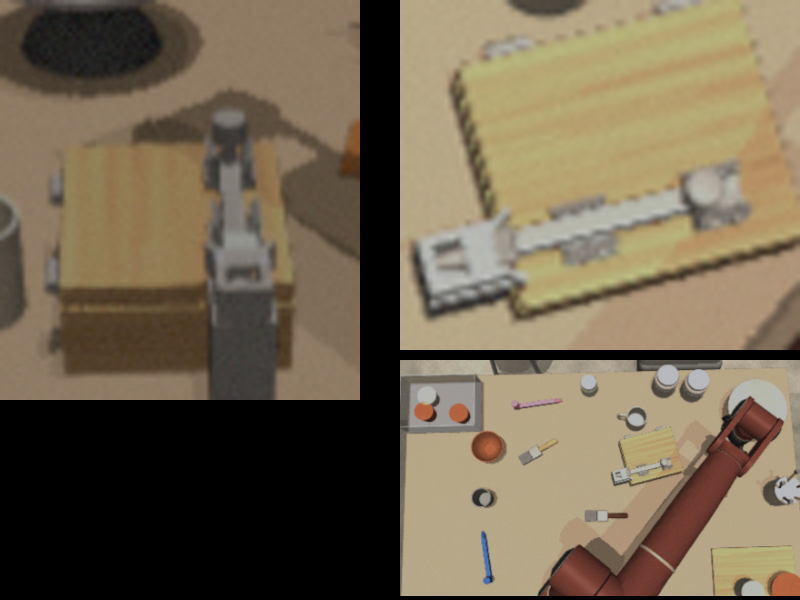

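```bash
python3 - <<'E'
from h import *
m=np.array([.5963,-.1835,.226])
f=lambda X:np.round((wp("top",M(m,X))-[290,165]+.4)*5+[400,0])
print("knob exp",f((-.045,-.028,.144)),"5mm short",f((-.045,-.033,.144)),"nose exp",f((-.045,.150,.099)))
print(ctrl.get_obs()['contact_force']); ctrl.finish_job()
E
```

```text
knob exp [705. 188.] 5mm short [712. 186.] nose exp [433. 267.]
[ 0.2575972  -0.53925549  0.23944934]
the job is handed in; nothing more can be done
```

The job is done and handed in at about 19 s of the 54 s allowed.

- **Lid:** I pressed it shut with closed fingers. The tip stopped at 80 mm above the table with 18 N pushing back, and the later pictures show the lid flat.
- **Setting the bolt down:** I laid it knob up in both saddles, level at floor height. I let go with the nose still outside the keeper, and a picture confirmed this.
- **Sliding it home:** I took it again by the knob and slid it about 68 mm, as expected. At the stop the push rose to about 19 N with no further movement.
- **Last checks:** After release, the knob shows at crop pixel (706,187). The expected fully home position is (705,188), and 5 mm short would be (712,186). The gripper is clear of everything, the contact force is near zero, and the other things look unmoved in the last top picture.

- **First grip:** It closed about 10 mm too high on the bar and shifted the bolt a few millimetres on the table, so I opened, went lower and gripped again.
- **Disagreeing readings:** The two cameras differed by about 7 mm on the bolt's position, so I relied on the top one. The gripper read about 14 mm on the 16 mm bar and 24.5 mm on the 26 mm knob, but both grips held.

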